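Line the paint jars up by size on the studio rack

TASK

Put the four closed paint jars back on the wooden rack, one standing upright on the centre of each cork disc, in order of size with the smallest next to the steel cup and the largest farthest from it. Do not knock any jar over, and leave the roll of tape where it lies.

Things in the scene. Friction and masses are not known exactly. Their poses are not given: they have to be found in the camera images.
- jar_1: Paint jar, the smallest of the four: upright closed cylinder with straight sides, blue body, white label band and black screw lid, 38 mm in diameter and 50 mm high, lid (top 16 mm) included, at the lid 1 mm slimmer. Loose, standing on the table, about 70 g. Origin at the centre of its underside, z up.
- jar_2: Paint jar, the second smallest of the four: upright closed cylinder with straight sides, blue body, white label band and black screw lid, 44 mm in diameter and 68 mm high, lid (top 16 mm) included, at the lid 1 mm slimmer. Loose, standing on the table, about 110 g. Origin at the centre of its underside, z up.
- jar_3: Paint jar, the second largest of the four: upright closed cylinder with straight sides, blue body, white label band and black screw lid, 50 mm in diameter and 88 mm high, lid (top 16 mm) included, at the lid 1 mm slimmer. Loose, standing on the table, about 170 g. Origin at the centre of its underside, z up.
- jar_4: Paint jar, the largest of the four: upright closed cylinder with straight sides, blue body, white label band and black screw lid, 56 mm in diameter and 110 mm high, lid (top 16 mm) included, at the lid 1 mm slimmer. Loose, standing on the table, about 260 g. Origin at the centre of its underside, z up.
- disc_a: One of four identical cork discs, 60 mm in diameter, 3 mm thick, fixed on a flat wooden rack 12 mm thick (90 x 530 mm); disc top 15 mm above the table. They lie in a straight row along the rack's middle, 85 mm between centres; the rack's place and direction vary, and the letters are shuffled. Origin: centre of its underside; y axis along the row, z up.
- disc_b: One of four identical cork discs, 60 mm in diameter, 3 mm thick, fixed on a flat wooden rack 12 mm thick (90 x 530 mm); disc top 15 mm above the table. They lie in a straight row along the rack's middle, 85 mm between centres; the rack's place and direction vary, and the letters are shuffled. Origin: centre of its underside; y axis along the row, z up.
- disc_c: One of four identical cork discs, 60 mm in diameter, 3 mm thick, fixed on a flat wooden rack 12 mm thick (90 x 530 mm); disc top 15 mm above the table. They lie in a straight row along the rack's middle, 85 mm between centres; the rack's place and direction vary, and the letters are shuffled. Origin: centre of its underside; y axis along the row, z up.
- disc_d: One of four identical cork discs, 60 mm in diameter, 3 mm thick, fixed on a flat wooden rack 12 mm thick (90 x 530 mm); disc top 15 mm above the table. They lie in a straight row along the rack's middle, 85 mm between centres; the rack's place and direction vary, and the letters are shuffled. Origin: centre of its underside; y axis along the row, z up.
- cup: Open, empty steel cup, 60 mm across its mouth and 55 mm high, fixed on the rack (its foot 12 mm above the table) in line with the discs, 90 mm from the centre of the nearest; at which end varies. At the other end, also 90 mm off, a plain wooden block 60 x 50 x 30 mm is fixed. Origin at the centre of its underside.
- tape: Roll of yellow masking tape lying flat on the table among the jars: 84 mm outside, 60 mm inside, 25 mm high, loose. The jars and the roll stand in a loose row, at least 120 mm from centre to centre. Not part of the job. Origin at the centre of its underside.
Mind the look-alikes: they are no part of the job. What is shaped like the jar_2 but green, orange or pink is not meant.

How it is judged:
By the outcome, as a careful person would: the job done as asked, in the order asked, and still so for the second after the job is handed in, with the robot touching nothing.
It also fails if it takes over 104 s, if anything falls off the work surface, if the arm or the gripper's body presses on something with over 40 N, if the wrist force passes 120 N, or if a joint passes its speed limit or range.

ROBOT

A 6-joint arm with a two-finger parallel gripper is mounted at the origin on the work surface. World frame = base frame: x ahead of the robot, y to its left, z up, the work surface at z = 0. Lengths are in m, angles in rad, forces in N, time in s.
With the tool pointing down it reaches from about 0.275 to 0.75 m from the base axis. Payload 10.2 kg.
Tool frame: the origin (TCP) lies at the very end of the fingers, on their centre line; the grasp point (between the pads) lies ctrl.pinch_z behind it (ctrl.pinch_z is the distance from the TCP to the grasp point, in m); z points along the fingers, y is the direction in which the jaws open and shut (so a half turn about z gives the same grasp; the last joint's range is limited). The gripper opens to 88 mm and grips with 3 to 60 N. Pads are 18 mm wide; open, the fingers measure 123 mm over their backs; the gripper's body (75 mm by 187 mm) begins 45 mm behind the grasp point.
Start: joints at [-1.451, 0.313, 1.498, -0, 1.331, -0.223], TCP at [0.176, -0.494, 0.239] pointing down, gripper open.
Joint ranges: [-2.94, 2.94], [-0.97, 2.17], [0.19, 2.56], [-1.23, 4.37], [0.02, 3.11], [-2.88, 2.88]. Speed limits (rad/s): [2.39, 2.39, 3.01, 3.14, 3.14, 3.14].

INTERFACE

Orientations are given as a rotation vector (axis times angle).
In Python, from cell import ctrl, capture, boxes_of, place_of gives the robot as it stands. The module is installed in compiled form; this text tells all that it offers. Calls block until the motion is done:
- ctrl.move_ptp(position, orientation): joint-space move of the TCP to a pose.
- ctrl.servo_line(position, vel=0.15, rotation=None, stop_force=None): straight line of the TCP; rotation=None keeps the orientation; vel is the mean speed in m/s. With stop_force (N) it stops when the force on the tool has changed by that much, and returns True; else False.
- ctrl.movej(angles): joint-space move.
- ctrl.set_gripper(opening): opening from 0.0 (shut) to 1.0 (fully open); the grip force is fixed at half the most; returns when the fingers have stopped.
- ctrl.dwell(seconds).
- ctrl.inverse_kinematics(position, orientation): joint angles nearest the present ones, or None.
- ctrl.observe(): the state.
- capture(name): name is "scene" or "top" or "wrist"; returns a dict with "color" (400x640x3 uint8, red, green, blue), "z_map" (400x640 float32, m along the optical axis (not along the pixel's ray), 0 where there is no reading), "intrinsics" (3x3 intrinsics, pixels), "R" (3x3) and "t" (3): a world point X has camera coordinates R X + t. Camera axes: x right, y down, z forward; pixel columns grow to the right and rows downward; lengths in m; the calibration is good to about 2 mm. A picture is of the moment at which its call begins.
A pose or a line that the arm cannot do raises ctrl.PlanningError and nothing moves.
- ctrl.finish_job(): hands the job in, once; it reports no verdict.
Trained networks look in the newest picture that a camera, given by its name, has taken for a name from the list of things; names that differ only in an ending like _2 or _b are one class to them, and where a whole thing is asked for, a point or a joint stands for the part that bears it (a point fixed in the world has none). Each returns a list of dicts, best first, with "score" (0 to 1); they miss things now and then, are a little off and sometimes report something else, mostly with a low value. They report only what shows in the picture. A call takes as long as a camera call. They do not tell look-alikes from the thing itself.
- boxes_of(camera, target): "extent" ([centre column, centre row, width, height] in pixels, round what is visible of it).
- place_of(camera, target): "position" ([column, row] in pixels: a listed point, or the origin of a listed thing).
The state is a dict: "clock": time; "q": joint angles; "joint_velocities": joint speeds; "joint_torque": joint torques, N m; "position": TCP position; "orientation": TCP orientation; "force": force on the tool from outside, world axes, zero at the start; "wrist_torque": the same for the moment, N m; "finger_gap": opening from 0.0 (shut) to 1.0 (fully open).
Only numpy, scipy, OpenCV 4.12 (cv2) and the standard library are available. Lean on these libraries where they do the work, as an engineer would, in place of code of your own. Each camera call takes 0.05 s, during which the arm holds its last target.

## Working session

There is one attempt and no reset: what is moved stays moved. The work goes in short steps, each a Python script; the robot and the scene stay as the last script left them, time stands still between calls to the robot, and variables do not carry over. Pictures are saved under pics/ and viewed, and the job is handed in when it is done.

```bash
mkdir -p pics; ls; python3 - <<'E'
from cell import ctrl, capture, boxes_of, place_of
import cv2, numpy as np, pickle
s=ctrl.observe(); print(s['clock'],s['position'],s['orientation'],ctrl.pinch_z,s['finger_gap'],s['q'])
d={}
for n in ['scene','top']:
    c=capture(n); d[n]=c
    cv2.imwrite(f'pics/{n}0.png',c['color'][:,:,::-1])
    print(n,c['intrinsics'].tolist(),c['R'].round(3).tolist(),c['t'].round(3).tolist())
    for t in ['jar_1','disc_a','cup','tape']:
        for b in place_of(n,t): print(n,t,np.round(b['position'],1),round(b['score'],2))
pickle.dump(d,open('d0.pkl','wb'))
E
```

```text
pics
0.0 [ 0.17643578 -0.49421613  0.23815424] [-3.09428947e+00 -5.35662320e-01 -9.89659796e-05] 0.0187 1.0016947749839593 [-1.45137443e+00  3.13478497e-01  1.49841646e+00 -3.69955669e-06
  1.33097958e+00 -2.23405896e-01]
scene [[391.85215040012054, 0.0, 325.35330693176934], [0.0, 391.85215040012054, 199.17057349628803], [0.0, 0.0, 1.0]] [[0.491, 0.871, 0.007], [0.6, -0.332, -0.728], [-0.632, 0.361, -0.686]] [-0.29, -0.249, 1.223]
scene jar_1 [180.2 256.9] 0.91
scene jar_1 [388.7 171.2] 0.9
scene jar_1 [383.4 149. ] 0.72
scene jar_1 [424.2 165.9] 0.71
scene jar_1 [297.4 208.1] 0.69
scene jar_1 [358.  160.9] 0.65
scene jar_1 [342.3 188.5] 0.59
scene jar_1 [389.8 197.3] 0.55
scene disc_a [343.7 254. ] 0.89
scene disc_a [374.9 234.5] 0.81
scene disc_a [310.  269.4] 0.63
scene disc_a [268.8 285.8] 0.58
scene cup [410.2 224.3] 0.64
scene tape [241.3 228.2] 0.98
top [[367.1415758154713, 0.0, 319.4692214419737], [0.0, 367.1415758154713, 194.56162778525098], [0.0, 0.0, 1.0]] [[0.027, -1.0, -0.01], [-0.997, -0.026, -0.079], [0.079, 0.013, -0.997]] [0.035, 0.522, 0.76]
top jar_1 [278.7 233.9] 0.84
top jar_1 [235.9 270.3] 0.76
top jar_1 [170.9 212. ] 0.68
top jar_1 [190.  265.4] 0.65
top jar_1 [466.9 225. ] 0.62
top jar_1 [241.7 194.2] 0.62
top disc_a [295.6 141.8] 0.91
top disc_a [412.7 150.2] 0.72
top disc_a [368.6 144.2] 0.68
top disc_a [326.4 146.7] 0.57
top cup [253.7 141.5] 0.55
top tape [409.9 231.7] 0.71
top tape [468.1 223.8] 0.52
```

View pics/scene0.png

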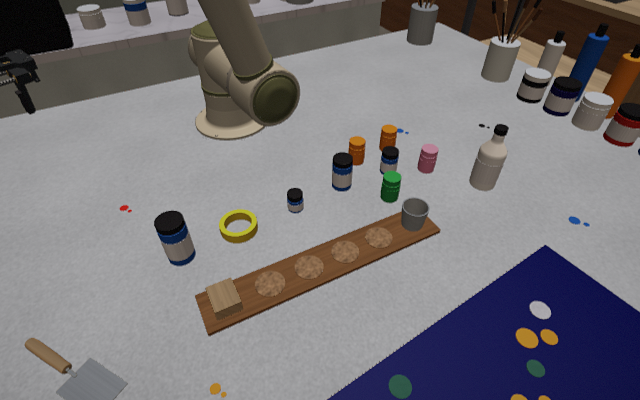

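View pics/top0.png

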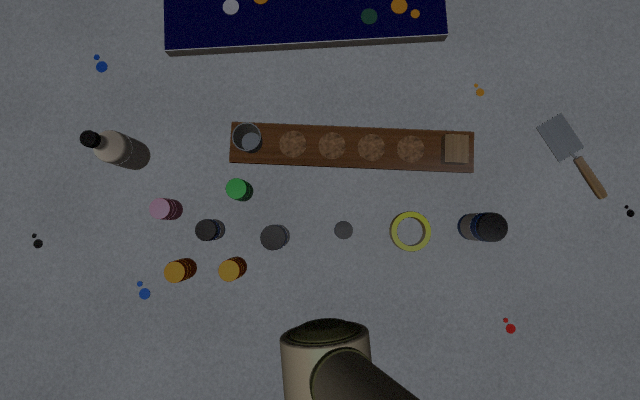

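The scene view shows the four blue jars: jar_4 at (175,240), jar_3 at (342,172), jar_1 at (295,200) and jar_2 at (389,160). The look-alikes are orange at (357,150) and (388,138), pink at (428,158) and green at (391,186). The cup is at (414,214), at the right end of the rack, and the wooden block is at (223,295). In the top view the lids are at (490,227), (274,237), (343,230) and (209,230), the tape is at (411,231), and the cup is at the left end of the rack.

```bash
cat > h.py <<'E'
import numpy as np, cv2
def cloud(c):
    z=c['z_map']; K=c['intrinsics']; v,u=np.mgrid[:z.shape[0],:z.shape[1]]
    P=np.stack([(u-K[0,2])/K[0,0]*z,(v-K[1,2])/K[1,1]*z,z],-1)
    W=(P-c['t'])@c['R']; W[z==0]=np.nan; return W
def ray(c,u,v,h):
    K=c['intrinsics']; d=c['R'].T@np.array([(u-K[0,2])/K[0,0],(v-K[1,2])/K[1,1],1]); o=-c['R'].T@c['t']
    return o+d*(h-o[2])/d[2]
E
python3 - <<'E'
import pickle; from h import *
d=pickle.load(open('d0.pkl','rb'))
top=d['top'];W=cloud(top)
H={'jar_1':.05,'jar_2':.068,'jar_3':.088,'jar_4':.110}
S={'jar_1':(295,200),'jar_2':(389,160),'jar_3':(342,172),'jar_4':(175,240)}
T={'jar_1':(343,230),'jar_2':(209,230),'jar_3':(274,237),'jar_4':(490,227)}
sc=d['scene'];V=cloud(sc)
for j in H:
    u,v=T[j]; print(j,'top ray',ray(top,u,v,H[j]).round(3))
    for n,C in (('top',W),('scene',V)):
        g=ray(top,u,v,H[j])
        m=(np.hypot(C[...,0]-g[0],C[...,1]-g[1])<.045)&(abs(C[...,2]-H[j])<.008)
        p=C[m]
        if len(p)<5: print(n,len(p));continue
        uv=np.argwhere(m)[:,::-1].astype(np.float32)
        (cx,cy),r=cv2.minEnclosingCircle(p[:,:2].astype(np.float32))
        print('  ',n,len(p),'z',np.median(p[:,2]).round(4),'mean',p[:,:2].mean(0).round(4),'circ',round(cx,4),round(cy,4),round(r,4),'uvmean',uv.mean(0))
# discs
for n,C in (('top',W),('scene',V)):
    hsv=cv2.cvtColor(d[n]['color'],cv2.COLOR_RGB2HSV)
    from cell import place_of
    pts=[(293,144),(332,146),(371,148),(411,149)] if n=='top' else [(378,238),(345,251),(309,267),(270,284)]
    for u,v in pts: print(n,'disc',ray(d[n],u,v,.015).round(4),C[v-2:v+3,u-2:u+3,2].mean().round(4))
    u,v=(411,231) if n=='top' else (238,226); print('tape',ray(d[n],u,v,.02 ).round(3))
print('cup',ray(top,246,137,.067),'block',ray(top,457,149,.042), ray(top,236,189,.068),ray(top,231,270,.068))
x=cv2.resize(d['scene']['color'][120:280,140:460],(800,400),interpolation=cv2.INTER_CUBIC); cv2.imwrite('pics/crop0.png',x[:,:,::-1])
x=cv2.resize(d['top']['color'][110:290,140:520],(800,379),interpolation=cv2.INTER_CUBIC); cv2.imwrite('pics/crop1.png',cv2.convertScaleAbs(x[:,:,::-1],alpha=1.8))
E
```

```text
jar_1 top ray [ 0.448 -0.001  0.05 ]
   top 253 z 0.0501 mean [ 0.4486 -0.0018] circ 0.4487 -0.0019 0.0181 uvmean [343.4664  229.53755]
   scene 164 z 0.0492 mean [ 0.4519 -0.0033] circ 0.449 -0.0025 0.019 uvmean [294.62805 193.78659]
jar_2 top ray [0.441 0.266 0.068]
   top 375 z 0.0678 mean [0.4413 0.2731] circ 0.4413 0.2742 0.0216 uvmean [205.58133 229.632  ]
   scene 168 z 0.0669 mean [0.4449 0.2707] circ 0.442 0.2717 0.0229 uvmean [390.23215 151.71428]
jar_3 top ray [0.431 0.134 0.088]
   top 504 z 0.088 mean [0.431  0.1363] circ 0.4311 0.1368 0.0243 uvmean [272.64682 237.09126]
   scene 237 z 0.0872 mean [0.435  0.1338] circ 0.4318 0.1359 0.0255 uvmean [342.36285 159.16455]
jar_4 top ray [ 0.461 -0.271  0.11 ]
   top 725 z 0.1101 mean [ 0.4621 -0.2742] circ 0.4622 -0.2754 0.0279 uvmean [491.9186  226.72551]
   scene 530 z 0.1095 mean [ 0.4664 -0.2767] circ 0.4628 -0.2764 0.0287 uvmean [168.65094 221.7    ]
top disc [0.6296 0.1095 0.015 ] 0.0151
top disc [0.6273 0.0249 0.015 ] 0.0155
top disc [ 0.625  -0.0594  0.015 ] nan
top disc [ 0.6249 -0.1455  0.015 ] 0.0147
tape [ 0.449 -0.146  0.02 ]
scene disc [0.6335 0.1072 0.015 ] 0.0145
scene disc [0.6295 0.0256 0.015 ] 0.0146
scene disc [ 0.6294 -0.0598  0.015 ] 0.0142
scene disc [ 0.6286 -0.1452  0.015 ] 0.015
tape [ 0.457 -0.147  0.02 ]
cup [0.63040168 0.20070481 0.067     ] block [ 0.62158418 -0.2345586   0.042     ] [0.52392167 0.21605082 0.068     ] [0.36357929 0.21874715 0.068     ]
```

View pics/crop0.png

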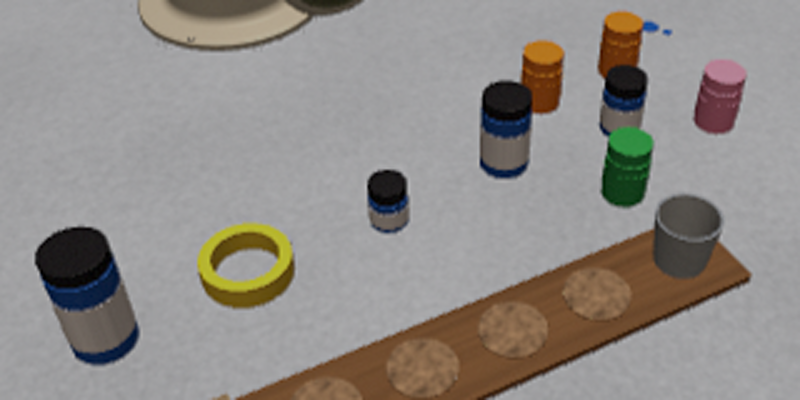

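View pics/crop1.png

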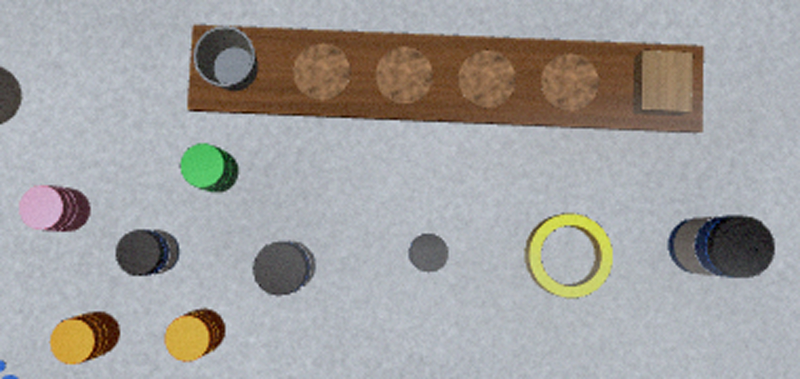

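The crops confirm the choice: the jars I want are the four blue-and-white ones with black lids, and the green, pink and two orange jars are look-alikes. Next I refine the disc centres and plan the grasps with the jaws perpendicular to the row.

```bash
python3 - <<'E'
import pickle; from h import *
from cell import ctrl
from scipy.spatial.transform import Rotation as Ro
d=pickle.load(open('d0.pkl','rb'))
G=[(.63,.109),(.628,.025),(.627,-.06),(.627,-.145)]
for n in ('top','scene'):
    c=d[n]; 
    # rectify plane z=.015 at 0.5mm/px : x .56-.70, y -.3...0.25
    xs=np.arange(.56,.70,.0005); ys=np.arange(-.3,.25,.0005)
    X,Y=np.meshgrid(xs,ys,indexing='ij'); P=np.stack([X,Y,0*X+.015],-1)@c['R'].T+c['t']
    q=P@c['intrinsics'].T; mp=(q[...,:2]/q[...,2:]).astype(np.float32)
    im=cv2.remap(c['color'],mp[...,0],mp[...,1],cv2.INTER_LINEAR)
    cv2.imwrite(f'pics/rect_{n}.png',cv2.resize(im,(800,204))[:,:,::-1])
    lab=cv2.cvtColor(cv2.GaussianBlur(im,(0,0),3),cv2.COLOR_RGB2GRAY)
    for g in G:
        best=None
        # disc template: mean inside r<.028 minus ring .032-.038
        for dx in np.arange(-.012,.0121,.0005):
            for dy in np.arange(-.012,.0121,.0005):
                i0=int(round((g[0]+dx-.56)/.0005)); j0=int(round((g[1]+dy+.3)/.0005))
                w=lab[i0-76:i0+77,j0-76:j0+77].astype(float)
                if w.shape!=(153,153): continue
                rr=np.hypot(*np.mgrid[-76:77,-76:77])*.0005
                s=w[rr<.029].mean()-w[(rr>.031)&(rr<.037)].mean()
                if best is None or s>best[0]: best=(s,g[0]+dx,g[1]+dy)
        print(n,np.round(best,4))
    # rack via depth
    C=cloud(c); m=(C[...,2]>.0085)&(C[...,2]<.0185)&(C[...,0]>.56)&(C[...,0]<.7)&(abs(C[...,1])<.33)
    k=cv2.morphologyEx(m.astype(np.uint8),cv2.MORPH_OPEN,np.ones((3,3))).astype(bool)
    r=cv2.minAreaRect(C[k][:,:2].astype(np.float32)); print('rack',r)
s=ctrl.observe()
for sg in (1,-1):
    R=np.array([[0,sg,0],[sg,0,0],[0,0,-1.]]); rv=Ro.from_matrix(R).as_rotvec()
    for p in [(.449,-.002),(.4415,.273),(.4315,.136),(.4625,-.276),(.63,.11),(.627,-.145)]:
        for z in (.03,.25):
            q=ctrl.inverse_kinematics([*p,z],rv); print(sg,p,z,None if q is None else np.round(q,2))
E
```

```text
top [16.4626  0.6305  0.1115]
top [16.3641  0.629   0.026 ]
top [15.4851  0.6275 -0.059 ]
top [14.5309  0.6265 -0.1435]
rack ((0.6282579898834229, -0.01632559299468994), (0.529788076877594, 0.09096825867891312), 88.91422271728516)
scene [25.5917  0.63    0.111 ]
scene [24.6545  0.6285  0.026 ]
scene [24.2163  0.627  -0.059 ]
scene [24.4764  0.625  -0.144 ]
rack ((0.629050612449646, -0.01771560311317444), (0.5285188555717468, 0.0922800675034523), 88.84516143798828)
1 (0.449, -0.002) 0.03 [-0.27  0.45  1.94 -0.    0.75 -0.27]
1 (0.449, -0.002) 0.25 [-0.27  0.13  1.69 -0.    1.31 -0.27]
1 (0.4415, 0.273) 0.03 [ 0.33  0.57  1.73 -0.    0.84  0.33]
1 (0.4415, 0.273) 0.25 [ 0.33  0.29  1.5  -0.    1.35  0.33]
1 (0.4315, 0.136) 0.03 [ 0.05  0.46  1.93 -0.    0.75  0.05]
1 (0.4315, 0.136) 0.25 [ 0.05  0.14  1.68 -0.    1.32  0.05]
1 (0.4625, -0.276) 0.03 [-0.76  0.6   1.67 -0.    0.87 -0.76]
1 (0.4625, -0.276) 0.25 [-0.76  0.33  1.44 -0.    1.37 -0.76]
1 (0.63, 0.11) 0.03 [-0.01  0.78  1.33 -0.    1.03 -0.01]
1 (0.63, 0.11) 0.25 [-0.01  0.57  1.09 -0.    1.48 -0.01]
1 (0.627, -0.145) 0.03 [-0.41  0.78  1.32 -0.    1.04 -0.41]
1 (0.627, -0.145) 0.25 [-0.41  0.58  1.07 -0.    1.49 -0.41]
-1 (0.449, -0.002) 0.03 [-0.27  0.45  1.94 -0.    0.75  2.88]
-1 (0.449, -0.002) 0.25 [-0.27  0.13  1.69 -0.    1.31  2.88]
-1 (0.4415, 0.273) 0.03 [ 0.33  0.57  1.73 -0.    0.84 -2.81]
-1 (0.4415, 0.273) 0.25 [ 0.33  0.29  1.5  -0.    1.35 -2.81]
-1 (0.4315, 0.136) 0.03 None
-1 (0.4315, 0.136) 0.25 None
-1 (0.4625, -0.276) 0.03 [-0.76  0.6   1.67 -0.    0.87  2.39]
-1 (0.4625, -0.276) 0.25 [-0.76  0.33  1.44 -0.    1.37  2.39]
-1 (0.63, 0.11) 0.03 None
-1 (0.63, 0.11) 0.25 None
-1 (0.627, -0.145) 0.03 [-0.41  0.78  1.32 -0.    1.04  2.73]
-1 (0.627, -0.145) 0.25 [-0.41  0.58  1.07 -0.    1.49  2.73]
```

View pics/rect_top.png

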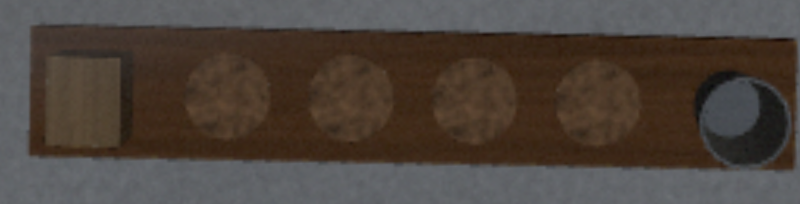

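```bash
cat > job.py <<'E'
import sys; from h import *
from cell import ctrl
from scipy.spatial.transform import Rotation as Ro
J={1:(.4488,-.0022,.050,.030),2:(.4416,.2730,.068,.040),3:(.4314,.1364,.088,.058),4:(.4625,-.2759,.110,.075)}
D={1:(.6303,.1112),2:(.6288,.0260),3:(.6272,-.0590),4:(.6258,-.1440)}
rv=Ro.from_matrix(np.array([[0,1,0],[1,0,0],[0,0,-1.]])).as_rotvec()
def pick(k,xy=None):
    x,y,h,g=J[k]
    if xy: x,y=xy
    z=g-ctrl.pinch_z
    ctrl.set_gripper(1.0)
    hi=max(h+.03,.13)
    ctrl.move_ptp([x,y,hi],rv)
    hit=ctrl.servo_line([x,y,z],vel=.1,stop_force=8)
    s=ctrl.observe(); print('down',hit,s['position'].round(4),s['clock'])
    if hit: return False
    ctrl.set_gripper(0.0)
    s=ctrl.observe(); print('gap mm',s['finger_gap']*88,s['force'].round(1))
    ctrl.servo_line([x,y,z+.10],vel=.12)
    s=ctrl.observe(); print('lift gap mm',s['finger_gap']*88,s['force'].round(1),s['clock'])
    return True
def place(k):
    x,y=D[k]; h,g=J[k][2:]; z=g-ctrl.pinch_z+.015
    ctrl.move_ptp([x,y,z+.085],rv)
    ctrl.servo_line([x,y,z+.008],vel=.12)
    hit=ctrl.servo_line([x,y,z-.003],vel=.02,stop_force=4)
    s=ctrl.observe(); print('placed',hit,s['position'].round(4),'dz',s['position'][2]-z,s['force'].round(1))
    ctrl.set_gripper(1.0)
    ctrl.servo_line([x,y,max(h+.04,.13)],vel=.15)
    s=ctrl.observe(); print('clock',s['clock'])
E
python3 - <<'E'
from job import *
from cell import capture
pick(1)
c=capture('scene'); cv2.imwrite('pics/s1.png',c['color'][:,:,::-1])
E
```

```text
down False [ 0.4491 -0.0023  0.0117] 4.1083
gap mm 37.25417337506885 [ 0.3 -0.  -0.1]
lift gap mm 37.275056596491005 [ 0.5 -0.  -1.1] 5.9083
```

View pics/s1.png

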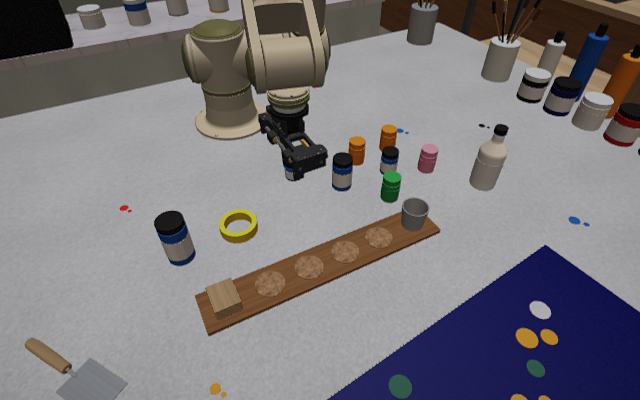

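The picture shows jar_1 held in the gripper at about (292,170) and everything else undisturbed. I place it now.

```bash
cat > chk.py <<'E'
from job import *
from cell import capture
def chk(ks,name,where=None):
    for n in ('top','scene'):
        c=capture(n); C=cloud(c); cv2.imwrite(f'pics/{name}_{n}.png',c['color'][:,:,::-1])
        for k in ks:
            h=J[k][2]+.015; g=D[k]
            m=(np.hypot(C[...,0]-g[0],C[...,1]-g[1])<.042)&(abs(C[...,2]-h)<.006); p=C[m]
            if len(p)<20: print(n,k,'few',len(p)); continue
            (cx,cy),r=cv2.minEnclosingCircle(p[:,:2].astype(np.float32))
            print(n,k,'z',np.median(p[:,2]).round(4),'off mm',np.round([(cx-g[0])*1e3,(cy-g[1])*1e3],1),'r',round(r,4))
E
python3 - <<'E'
from chk import *
place(1)
chk([1],'p1')
E
```

```text
placed True [0.6305 0.1112 0.0263] dz -3.108444518073669e-05 [-0.5 -0.3  4.4]
clock 9.775
top 1 few 0
scene 1 z 0.0642 off mm [ 0.7 -0.9] r 0.0189
```

```bash
sleep 1; python3 -c "
import cv2,numpy as np
cv2.imwrite('pics/p1.png',np.vstack([cv2.imread('pics/p1_scene.png')[100:330],cv2.imread('pics/p1_top.png')[80:330]]))"
```

```text
(no output)
```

View pics/p1.png

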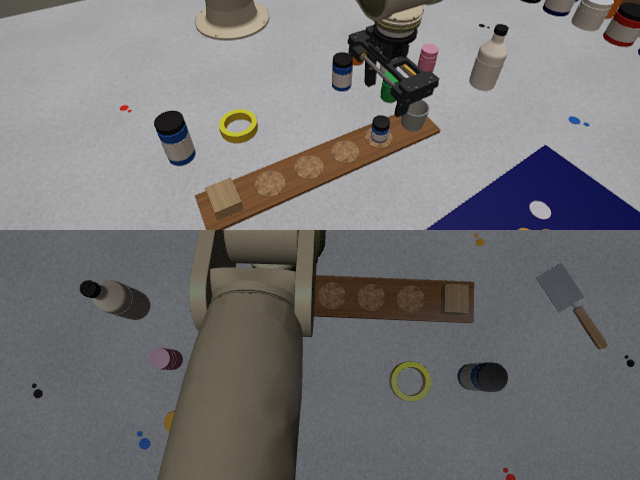

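jar_1 stands upright on the disc beside the cup at (380,131) in the stacked picture. It is under 1 mm off centre. Next is jar_2.

```bash
python3 - <<'E'
from chk import *
if pick(2):
    place(2); chk([1,2],'p2')
E
```

```text
down False [0.442  0.2731 0.0218] 12.3
gap mm 43.24210530903625 [-0.9 -0.8  0.8]
lift gap mm 42.894757792901906 [-0.3  0.6 -0.9] 14.025
placed True [0.6289 0.026  0.0363] dz -2.7198056712855745e-05 [-0.3  0.1  4.3]
clock 18.025
top 1 few 0
top 2 few 0
scene 1 z 0.0641 off mm [ 2.3 -0.1] r 0.0191
scene 2 z 0.0822 off mm [0.9 0.3] r 0.0218
```

View pics/p2_scene.png

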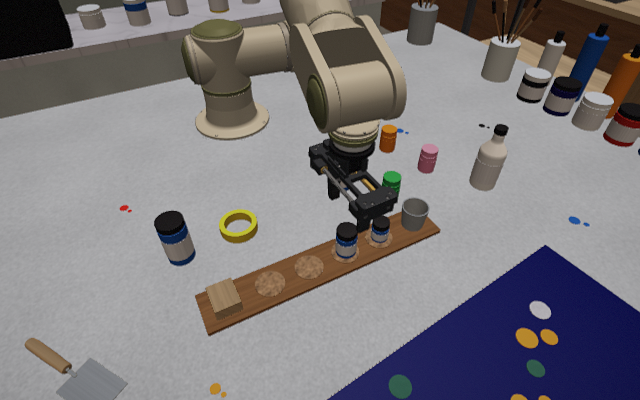

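jar_1 at (380,231) and jar_2 at (346,242) both stand on their discs. Now jars 3 and 4.

```bash
python3 - <<'E'
from chk import *
if pick(3):
    place(3); chk([1,2,3],'p3')
E
```

```text
down False [0.4318 0.1364 0.0397] 20.3
gap mm 49.211770461272366 [-1.3 -0.4  1.6]
lift gap mm 48.955167022333654 [-0.4 -1.  -2.7] 21.95
placed True [ 0.6274 -0.059   0.0543] dz 1.635517145011367e-05 [-0.5  0.3  4.5]
clock 25.6417
top 1 z 0.0649 off mm [0.3 0.2] r 0.0187
top 2 z 0.0831 off mm [-0.2  0.9] r 0.0216
top 3 few 0
scene 1 z 0.0642 off mm [ 1.8 -0.5] r 0.0188
scene 2 z 0.0822 off mm [4.3 0.6] r 0.0218
scene 3 z 0.1024 off mm [ 1.6 -1.8] r 0.0242
```

View pics/p3_scene.png

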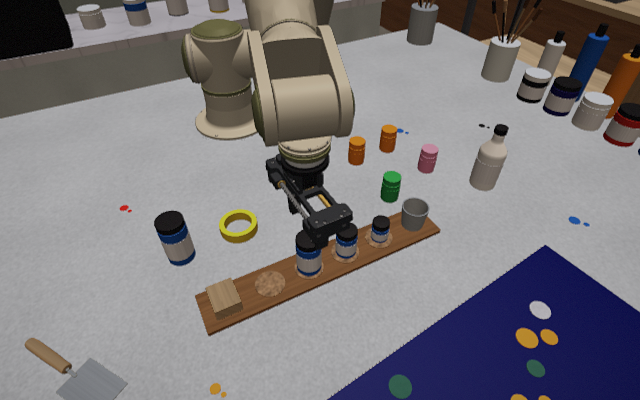

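jar_3 stands on the third disc at (308,255). jar_4 is last.

```bash
python3 - <<'E'
from chk import *
if pick(4):
    place(4)
    ctrl.move_ptp([.30,-.40,.25],rv)
    chk([1,2,3,4],'p4'); print(ctrl.observe()['clock'])
E
python3 -c "
import cv2,numpy as np
cv2.imwrite('pics/p4.png',np.vstack([cv2.imread('pics/p4_scene.png')[100:380],cv2.imread('pics/p4_top.png')[80:380]]))"
```

```text
down False [ 0.4628 -0.2761  0.0568] 28.0
gap mm 55.51233939867933 [-1.9  0.   0.6]
lift gap mm 54.90118976278381 [-0.1  0.2 -2. ] 29.575
placed True [ 0.6258 -0.144   0.0713] dz -3.4657688823325206e-05 [-1.8 -0.3  5.6]
clock 32.9917
top 1 z 0.065 off mm [0.2 0.5] r 0.0185
top 2 z 0.0829 off mm [0.1 1.5] r 0.0216
top 3 z 0.1031 off mm [0.1 0.4] r 0.0245
top 4 z 0.1252 off mm [-0.6  0.3] r 0.0275
scene 1 z 0.064 off mm [ 1.1 -0.6] r 0.0193
scene 2 z 0.0822 off mm [1.1 0.8] r 0.0225
scene 3 z 0.1026 off mm [ 0.7 -0.3] r 0.0252
scene 4 z 0.1245 off mm [ 0.2 -0.8] r 0.0286
34.6667
```

View pics/p4.png

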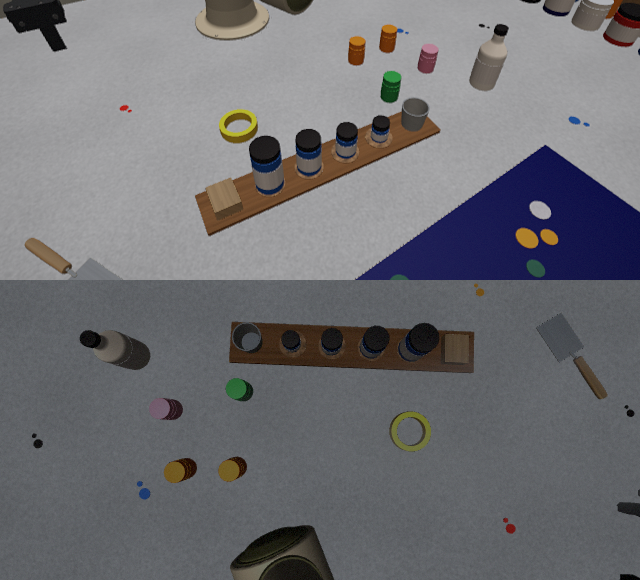

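All four jars stand on their discs in ascending size from the cup. The tape at (411,431) in the stacked picture and the look-alikes are where they were, and the arm is clear.

```bash
python3 -c "
from cell import ctrl
ctrl.dwell(0.5); ctrl.finish_job(); print(ctrl.observe()['clock'])"
```

```text
the job is handed in; nothing more can be done
the job is handed in; nothing more can be done
```

All four paint jars stand upright on the cork discs, smallest next to the steel cup and largest farthest from it. I handed the job in at about 35 s of the 104 s allowed.

- **Centring:** the last check with both cameras put every jar within about 1.5 mm of its disc centre, and every lid top was at the right height.
- **Disagreement:** while the arm partly blocked the view, the scene camera once put jar_2 4.3 mm off. Once the arm was clear, it read within about 1.5 mm, in line with the top camera.
- **Not moved:** in the final pictures the tape and the green, pink and orange look-alikes had not moved, and the gripper was clear of everything.

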